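# Sweep the inspected chips into the reject tray

### The arm

A 7-joint arm with a two-finger parallel gripper is mounted at the origin on the work surface. World frame = base frame: x ahead of the robot, y to its left, z up, the work surface at z = 0. Lengths are in m, angles in rad, forces in N, time in s.
With the tool pointing down it reaches from about 0.425 to 0.925 m from the base axis. Payload 6.8 kg.
Tool frame: the origin (TCP) lies at the very end of the fingers, on their centre line; the grasp point (between the pads) lies 19 mm behind it (r.tcp_to_grasp is the distance from the TCP to the grasp point, in m); z points along the fingers, y is the line along which they close (so a half turn about z gives the same grasp; the last joint's range is limited). The gripper opens to 85 mm and grips with 20 to 120 N. Pads are 22 mm wide; open, the fingers measure 114 mm over their backs; the gripper's body (76 mm by 85 mm) begins 54 mm behind the grasp point. The pads swing forward as they close: fully open they stand 13 mm farther back than shut.
Start: joints at [-1.265, 0.477, 0.022, 1.555, -0.011, 1.109, -0.083], TCP at [0.271, 0.618, 0.231] pointing down, gripper open.
Joint ranges: [-2.96, 2.96], [-0.34, 2.1], [-1.41, 1.46], [0.24, 2.44], [-1.37, 4.51], [0.17, 1.92], [-2.96, 2.96]. Speed limits (rad/s): [2.39, 2.39, 3.14, 3.14, 3.14, 3.14, 3.14].

### API

Orientations are given as a rotation vector (axis times angle).
In Python, from bench import r gives the robot as it stands.
- The arm moves only by the tool step_arm, never from a script. Its argument "moves" is a list of rows, each a list of 7 numbers: the shift along the tool's x, y, z in mm, then the turn, a rotation vector about the tool's x, y, z in rad, then the finger opening in mm, from 0 to 85.4. A call has 1 to 8 rows; each row is the pose to reach, as a shift and turn from the pose commanded when the call began, along the tool's axes at that moment; what a row does not reach only later rows make up. A row lasts 1/10 s, in which the tool goes at most 50 mm and 8.59 degrees, less where a joint would pass 70% of its speed; a pose out of reach is approached as far as the arm can. A call with a gripper value outside its range is refused whole. The fingers move at their own pace and stop on an object; "grip_force" is the grip in N (left out, the last holds). Time passes only in rows, so rows that repeat a pose let the fingers close. It gives the time, the measured TCP pose, the force, the opening and the grip force at its end, in the units of the state.
- r.get_obs(): the state, without advancing time (a new reading comes with each control period).
- r.grab_frame(name): name is "scene" or "top" or "wrist"; returns a dict with "image" (480x640x3 uint8, red, green, blue), "depth" (480x640 float32, m along the optical axis (not along the pixel's ray), 0 where there is no reading), "mtx" (3x3 intrinsics, pixels), "rvec" (rotation vector, rad) and "tvec" (3), from world to camera coordinates, as OpenCV has them. Camera axes: x right, y down, z forward; pixel columns grow to the right and rows downward; lengths in m; the calibration is good to about 2 mm. A picture is of the moment at which its call begins.
- r.hand_in(): hands the job in; it is judged then, once.
The state is a dict: "clock": time; "joints": joint angles; "qvel": joint speeds; "tau": joint torques, N m; "tcp_pos": TCP position; "orientation": TCP orientation; "contact_force": force on the tool from outside, world axes, zero at the start; "moment": the same for the moment, N m; "grip_width": finger opening in m; "gripper_force": force on a finger pad.
Only numpy, scipy, OpenCV 4.12 (cv2) and the standard library are available. Lean on these libraries where they do the work, as an engineer would, in place of code of your own. Each camera call takes 0.05 s, during which the arm holds its last target. There are 200 camera calls.

### The job

The three loose square chips on the black inspection plate are rejects: with closed fingers, sweep each one along the plate and over its edge into the plain tray, the one without dividers. Only push the chips, never pinch, lift or press down hard on them, and leave the lens and jar that stand among them where they are.

Things in the scene. Friction and masses are not known exactly. Their poses are not given: they have to be found in the camera images.
- plate: Fixed black plate, 220 mm along its x, 280 mm along its y (the y axis joins the two trays), flat rimless top 40 mm above the bench. Origin mid-underside; within 0.15 rad of square to the robot. Three chips, a lens and a jar lie on it in changing order, one in each of five lanes along y at x = -84, -42, 0, 42, 84 mm (3 mm either way), so each chip has a clear straight way to either tray.
- plain_tray: Fixed grey open tray without dividers, where the chips must go: 240 mm along its x, 100 along its y, 34 high (rim 6 mm below the plate's top), walls and floor 3 mm. It stands along the plate's +y or -y edge (this changes), parallel to it with a 2 mm gap, its middle 192 mm from the plate's. Origin mid-underside.
- pocket_tray: Fixed grey tray of the same outer size along the opposite edge of the plate, with dividers that make 12 pockets, some already holding (fixed) chips. Nothing is to be done with it. Origin in the middle of its underside.
- chip1: Loose square ceramic chip lying flat on the plate, gold lid up: 26 x 26 mm, 7 mm thick (8.5 mm at the 15 mm square lid in its middle), 11 to 21 g, slides freely. Origin in the middle of its underside. Its x and y axes run along its sides, turned up to 0.35 rad from the plate's axes at the start.
- chip2: Loose square ceramic chip lying flat on the plate, gold lid up: 26 x 26 mm, 7 mm thick (8.5 mm at the 15 mm square lid in its middle), 11 to 21 g, slides freely. Origin in the middle of its underside. Its x and y axes run along its sides, turned up to 0.35 rad from the plate's axes at the start.
- chip3: Loose square ceramic chip lying flat on the plate, gold lid up: 26 x 26 mm, 7 mm thick (8.5 mm at the 15 mm square lid in its middle), 11 to 21 g, slides freely. Origin in the middle of its underside. Its x and y axes run along its sides, turned up to 0.35 rad from the plate's axes at the start.
- objective: Loose microscope lens standing on the plate: a steel cylinder 27 mm across, 42 mm high, 120 g. Origin in the middle of its foot, z axis up. Leave it standing where it is.
- jar: Loose amber glass jar with a white cap standing on the plate: 27 mm across, 40 mm high, 60 g. Origin in the middle of its foot, z axis up. Leave it standing where it is.
There are look-alikes about, which are no part of the job. Leave any green look-alike of the chip1 alone. Leave any green look-alike of the chip3 alone.

How it is judged:
At the end, for the whole second after the job is handed in: All three chips are at rest (under 20 mm/s) inside the plain tray, within its walls and their undersides' middles at least 4 mm below its rim; lens and jar upright (within 0.2 rad), and within 15 mm of where they stood (x of chip1 in the frame of plain_tray between -0.117 and 0.117 m and y of chip1 in the frame of plain_tray between -0.047 and 0.047 m and z of each of chip1, chip2, chip3 in the frame of plain_tray below 0.03 m and linear speed of each of chip1, chip2, chip3 below 0.02 m/s and x of chip2 in the frame of plain_tray between -0.117 and 0.117 m and y of chip2 in the frame of plain_tray between -0.047 and 0.047 m and x of chip3 in the frame of plain_tray between -0.117 and 0.117 m and y of chip3 in the frame of plain_tray between -0.047 and 0.047 m and distance of each of objective, jar from where it was at the start of the episode below 0.015 m and angle between each of objective, jar's own z axis and vertical below 0.2 rad); the robot touches nothing.
It fails at once if a chip is lifted off the plate (its underside more than 20 mm above the plate's top) (height (world z) of any of chip1, chip2, chip3 above 0.06 m).
It fails at once if a chip is squeezed or pressed hard (more than 12 N from the fingers) (contact force between the fingers and chip1 above 12 N or contact force between the fingers and chip2 above 12 N or contact force between the fingers and chip3 above 12 N).
It fails at once if the lens or the jar is shifted by more than 15 mm (distance of any of objective, jar from where it was at the start of the episode above 0.015 m).
It fails at once if the lens or the jar is tipped (angle between any of objective, jar's own z axis and vertical above 0.4 rad).
It also fails if it takes over 61 s, if anything falls off the work surface, if the arm or the gripper's body presses on something with over 40 N, if the wrist force passes 120 N, or if a joint passes its speed limit or range.

## Working session

There is one attempt and no reset: what is moved stays moved. The work goes in short steps, Python scripts to look and compute and a tool call to move; the robot and the scene stay as the last step left them, time stands still between calls to the robot, and variables do not carry over. Pictures are saved under pics/ and viewed, at most 10 in all, crops included, and the job is handed in when it is done.

Besides the shell and the picture viewer there is one more tool, called after "Call:" as name(argument=value, ...) on one line, values as JSON. step_arm: Moves the arm, as the interface text tells. Its arguments: {"type":"object","properties":{"moves":{"type":"array","items":{"type":"array","items":{"type":"number"}}},"grip_force":{"type":"number"}},"required":["moves"]}

```bash
mkdir -p pics; ls; python3 - <<'E'
from bench import r
import cv2,numpy as np
o=r.get_obs();print(o)
f=r.grab_frame("top");cv2.imwrite("pics/top0.png",f["image"][:,:,::-1]);np.savez("top0.npz",**f)
print(f["mtx"],f["rvec"],f["tvec"])
E
```

```text
pics
{'clock': 0.0, 'joints': array([-1.26513766,  0.47778913,  0.0223626 ,  1.55648119, -0.01147944,
        1.10931602, -0.08308366]), 'qvel': array([ 9.35267710e-04, -5.23888251e-04,  5.98905855e-06, -1.15073121e-03,
        1.01473564e-04, -7.70027890e-05,  2.75848292e-03]), 'tau': array([-1.05643112e-04, -5.96445143e+01,  1.60784427e+00, -2.81204867e+01,
        1.24802714e-02,  9.29331552e-03,  1.13527483e-05]), 'tcp_pos': array([0.27117405, 0.61746532, 0.23032098]), 'orientation': array([-6.45218784e-01, -3.07439797e+00,  2.90970617e-03]), 'contact_force': array([-0.59945793, -0.14995771, -0.19054074]), 'moment': array([0.01475919, 0.02259381, 0.00216806]), 'gripper_force': 0.0, 'grip_width': 0.0852716571959241}
[[548.32939001   0.         325.58903335]
 [  0.         548.32939001 235.92256725]
 [  0.           0.           1.        ]] [ 2.11222596 -2.11446619  0.1932779 ] [0.01290429 0.55247387 0.84453777]
```

View pics/top0.png

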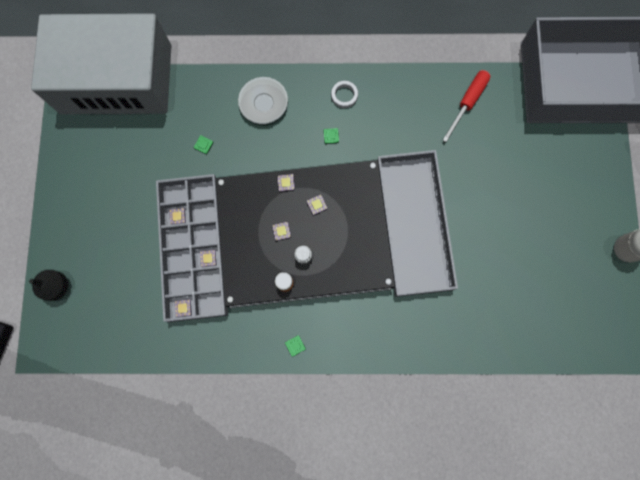

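The top view shows the black plate centred near (305,232) and the plain tray on its right at (420,225). The pocket tray is on the left.

Candidates for the chips:
- **Loose gold-lid chips on the plate:** (286,182), (317,204) and (281,231). These are my targets.
- **Fixed chips in the pockets:** (176,215), (207,258) and (182,308). Not these.
- **Green look-alikes:** (203,145), (331,135) and (295,345). Not these.

The lens and jar stand at (304,255) and (284,282).

```bash
cat > h.py <<'E'
import cv2,numpy as np
def bp(f,uv,z):
    R,_=cv2.Rodrigues(f["rvec"]);t=f["tvec"].ravel();c=-R.T@t
    d=R.T@np.linalg.inv(f["mtx"])@np.array([uv[0],uv[1],1.]);return c+d*(z-c[2])/d[2]
E
python3 - <<'E'
from h import *
f=dict(np.load("top0.npz"));im=f["image"];hsv=cv2.cvtColor(im,cv2.COLOR_RGB2HSV)
cv2.imwrite("pics/crop0.png",cv2.resize(im[150:315,145:465,::-1],None,fx=2.5,fy=2.5,interpolation=3))
m=cv2.inRange(hsv,(18,90,120),(35,255,255));n,l,s,c=cv2.connectedComponentsWithStats(m)
C=[]
for i in range(1,n):
    if s[i,4]>15: print("yellow",c[i].round(1),s[i,4],bp(f,c[i],.0485).round(4))
w=cv2.inRange(hsv,(0,0,170),(180,60,255))
n,l,s,c=cv2.connectedComponentsWithStats(w)
for i in range(1,n):
    if 4<s[i,4]<400 and 210<c[i][0]<400 and 155<c[i][1]<310: 
        u,v=c[i].astype(int);d=f["depth"][v,u]
        R,_=cv2.Rodrigues(f["rvec"]);p=R.T@(np.linalg.inv(f["mtx"])@np.array([c[i][0],c[i][1],1])*d-f["tvec"].ravel())
        print("white",c[i].round(1),s[i,4],"depthpt",p.round(4),"z40",bp(f,c[i],.04).round(4))
# depth height of plate & trays
for uv in [(250,200),(360,250),(420,225)]:
    R,_=cv2.Rodrigues(f["rvec"]);d=f["depth"][uv[1],uv[0]]
    print(uv,(R.T@(np.linalg.inv(f["mtx"])@np.array([*uv,1])*d-f["tvec"].ravel())).round(4))
E
```

```text
yellow [284.9 181.3] 26 [0.6475 0.081  0.0485]
yellow [176.5 215.6] 53 [0.5888 0.261  0.0485]
yellow [280.4 230.4] 26 [0.5631 0.0871 0.0485]
yellow [206.9 257.9] 47 [0.5173 0.2072 0.0485]
yellow [181.9 307.5] 53 [0.4365 0.2442 0.0485]
white [372.5 165. ] 16 depthpt [ 0.6781 -0.0675  0.0412] z40 [ 0.6785 -0.0676  0.04  ]
white [284.9 179.3] 39 depthpt [0.6506 0.0809 0.0496] z40 [0.6536 0.0818 0.04  ]
white [220.5 181.7] 14 depthpt [0.6487 0.1907 0.0433] z40 [0.6498 0.1914 0.04  ]
white [289.6 186. ] 21 depthpt [0.6393 0.073  0.0485] z40 [0.6418 0.0736 0.04  ]
white [316.9 200.8] 57 depthpt [0.6134 0.0268 0.0486] z40 [0.6157 0.0271 0.04  ]
white [317.  209.4] 28 depthpt [0.5988 0.0267 0.0481] z40 [0.6008 0.0269 0.04  ]
white [282.6 228.9] 57 depthpt [0.5657 0.0836 0.0477] z40 [0.5673 0.0843 0.04  ]
white [281.2 235.8] 5 depthpt [0.554  0.0857 0.0485] z40 [0.5556 0.0865 0.04  ]
white [302.5 252.6] 166 depthpt [0.5199 0.0483 0.0834] z40 [0.5271 0.0507 0.04  ]
white [212.3 256.6] 7 depthpt [0.5252 0.2063 0.0127] z40 [0.5208 0.2003 0.04  ]
white [283.  280.4] 198 depthpt [0.4763 0.0786 0.0819] z40 [0.4811 0.0824 0.04  ]
white [388. 281.] 21 depthpt [ 0.4797 -0.0895  0.0416] z40 [ 0.4799 -0.0896  0.04  ]
white [229.5 299. ] 16 depthpt [0.4506 0.169  0.0413] z40 [0.4507 0.1693 0.04  ]
(250, 200) [0.6171 0.14   0.0414]
(360, 250) [ 0.5314 -0.0445  0.0401]
(420, 225) [ 0.5813 -0.1509  0.0039]
```

View pics/crop0.png

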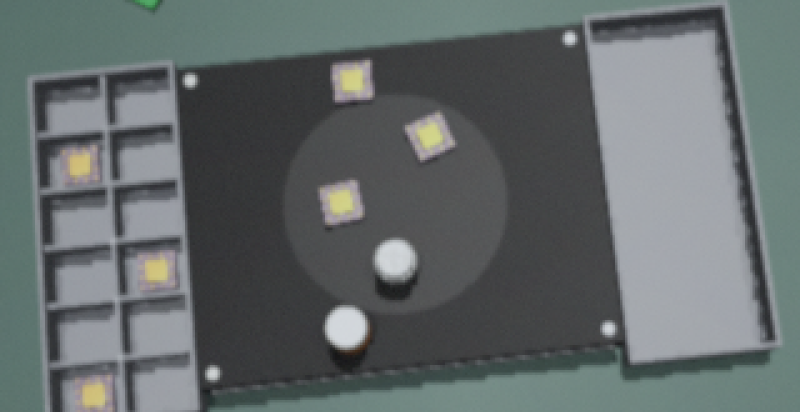

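The crop confirms three gold-lid chips on the plate at crop pixels (352,81), (430,134) and (341,202). The lens is at (395,261) and the jar at (347,329), and the undivided tray is on the right.

```bash
cat >> h.py <<'E'
from scipy.spatial.transform import Rotation as Ro
S=np.array([[.6498,.1914],[.6785,-.0676],[.4799,-.0896],[.4507,.1693]])
C=S.mean(0);ey=(S[0]+S[3]-S[1]-S[2]);ey/=np.linalg.norm(ey);ex=np.array([ey[1],-ey[0]])
def toplate(w): d=np.array(w[:2])-C;return np.array([d@ex,d@ey])*1000
def goal(o,x,y,z):
    T=Ro.from_rotvec(o["orientation"]);p=np.r_[C+(x*ex+y*ey)/1000,z/1000]
    G=Ro.from_matrix(np.c_[np.r_[ey,0]*-1,np.r_[ex,0],[0,0,-1]]) # tool x=-ey? fixed below
    M=np.c_[np.r_[ey,0]*-1,np.r_[ex,0],[0,0,-1.]]
    if np.linalg.det(M)<0: M[:,0]*=-1
    G=Ro.from_matrix(M)
    return (T.inv().apply(p-o["tcp_pos"])*1000).round(1),(T.inv()*G).as_rotvec().round(4)
E
python3 - <<'E'
from h import *
from bench import r
f=dict(np.load("top0.npz"));o=r.get_obs()
print(C,ey,ex,[toplate(s).round(1) for s in S])
for c in [(352,81),(430,134),(341,202)]:
    w=bp(f,(145+c[0]/2.5,150+c[1]/2.5),.0485);print(w.round(4),toplate(w).round(1))
print("lens/jar",toplate([.5199,.0483]),toplate([.4763,.0786]))
print(goal(o,84,70,120))
E
```

```text
[0.564725 0.050875] [-0.11110546  0.99380862] [0.99380862 0.11110546] [array([100.2, 130.2]), array([  99.9, -130.4]), array([ -99.9, -130.2]), array([-100.2,  130.4])]
[0.6456 0.0794 0.0485] [83.5 19.4]
[0.6086 0.0267 0.0485] [ 40.9 -28.9]
[0.5624 0.0855 0.0485] [ 1.5 34.7]
lens/jar [-44.83356802   2.42124517] [-84.7971284   37.37784458]Traceback (most recent call last):
  File "<stdin>", line 8, in <module>
  File "h.py", line 11, in goal
    G=Ro.from_matrix(np.c_[np.r_[ey,0]*-1,np.r_[ex,0],[0,0,-1]]) # tool x=-ey? fixed below
  File "scipy/spatial/transform/_rotation.pyx", line 1143, in scipy.spatial.transform._rotation.Rotation.from_matrix
ValueError: Non-positive determinant (left-handed or null coordinate frame) in rotation matrix 0: [[ 0.11110546  0.99380862  0.        ]
 [-0.99380862  0.11110546  0.        ]
 [-0.          0.         -1.        ]].
```

```bash
sed -i '/fixed below/d' h.py
python3 - <<'E'
from h import *
from bench import r
print(goal(r.get_obs(),84,65,120))
E
```

```text
(array([-536.7, -302.2,  110.9]), array([-1.6000e-03,  1.0000e-03,  1.0457e+00]))
```

Call:
step_arm(moves=[[-537, -302, 40, -0.002, 0.001, 1.046, 0], [-537, -302, 40, -0.002, 0.001, 1.046, 0], [-537, -302, 40, -0.002, 0.001, 1.046, 0], [-537, -302, 40, -0.002, 0.001, 1.046, 0], [-537, -302, 40, -0.002, 0.001, 1.046, 0], [-537, -302, 40, -0.002, 0.001, 1.046, 0], [-537, -302, 40, -0.002, 0.001, 1.046, 0], [-537, -302, 40, -0.002, 0.001, 1.046, 0]])

```text
clock: 0.85
tcp_pos: [0.5118, 0.2972, 0.2049]
orientation: [-2.099, -2.337, -0.002]
contact_force: [1.2, 0.7, -0.4]
grip_width: 0.0003
gripper_force: 0.0
```

```bash
python3 - <<'E'
from h import *
from bench import r
o=r.get_obs();print(o["clock"],o["grip_width"],o["tcp_pos"],goal(o,84,65,120))
E
```

```text
0.85 0.000294530734179507 [0.5117797  0.29723564 0.20491664] (array([-185.4,  110. ,   84.7]), array([ 0.0006, -0.0014, -0.0041]))
```

Call:
step_arm(moves=[[-46, 27, 20, 0, 0, 0, 0], [-92, 55, 40, 0, 0, 0, 0], [-139, 82, 60, 0, 0, 0, 0], [-185, 110, 85, 0, 0, 0, 0], [-185, 110, 85, 0, 0, 0, 0], [-185, 110, 85, 0, 0, 0, 0], [-185, 110, 85, 0, 0, 0, 0]])

```text
clock: 1.55
tcp_pos: [0.6407, 0.1269, 0.1193]
orientation: [-2.095, -2.338, -0.001]
contact_force: [-0.3, 0.7, 0.9]
grip_width: 0.0002
gripper_force: 0.0
```

```bash
python3 - <<'E'
from h import *
from bench import r
o=r.get_obs();print(toplate(o["tcp_pos"]),o["tcp_pos"],goal(o,84,62,43))
f=r.grab_frame("wrist");s=r.grab_frame("scene")
cv2.imwrite("pics/w1.png",np.hstack([cv2.resize(x["image"],(400,300)) for x in (f,s)])[:,:,::-1])
E
```

```text
[83.93953692 67.12514249] [0.64068687 0.12691069 0.11926672] (array([-5.2,  0.1, 76.3]), array([-0.0007, -0.0016, -0.0018]))
```

View pics/w1.png

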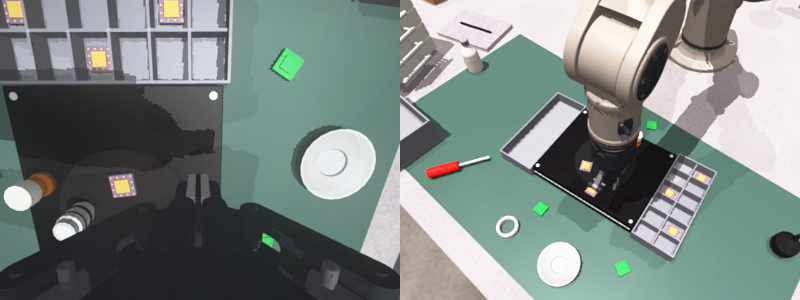

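The wrist view (left) shows the closed fingers at (198,225) over the plate's outer lane, with the lens at (70,220) and jar at (25,190) well clear. The scene view agrees. Next I descend behind the first chip.

Call:
step_arm(moves=[[-2, 0, 30, 0, 0, 0, 0], [-2, 0, 55, 0, 0, 0, 0], [-2, 0, 70, 0, 0, 0, 0], [-2, 0, 76, 0, 0, 0, 0], [-2, 0, 76, 0, 0, 0, 0], [-2, 0, 76, 0, 0, 0, 0]])

```text
clock: 2.25
tcp_pos: [0.6422, 0.1261, 0.0453]
orientation: [2.094, 2.341, 0.006]
contact_force: [0.3, 0.2, -0.1]
grip_width: 0.0
gripper_force: 0.0
```

```bash
python3 - <<'E'
from h import *
from bench import r
o=r.get_obs();print(toplate(o["tcp_pos"]),o["tcp_pos"],o["contact_force"],goal(o,84,-160,43))
E
```

```text
[85.35288923 66.15253249] [0.64219953 0.12610113 0.0452833 ] [ 0.26980988  0.23999653 -0.11584165] (array([-226.2,   -1.4,    1.8]), array([ 0.0028, -0.0022, -0.    ]))
```

Call:
step_arm(moves=[[0, -1, 2, 0, 0, 0, 0], [-10, -1, 2, 0, 0, 0, 0], [-20, -1, 2, 0, 0, 0, 0], [-32, -1, 2, 0, 0, 0, 0], [-44, -1, 2, 0, 0, 0, 0], [-56, -1, 2, 0, 0, 0, 0], [-68, -1, 2, 0, 0, 0, 0], [-80, -1, 2, 0, 0, 0, 0]])

```text
clock: 3.05
tcp_pos: [0.6494, 0.0447, 0.042]
orientation: [-2.095, -2.34, -0.003]
contact_force: [0.2, -0.3, 0.0]
grip_width: 0.0001
gripper_force: 0.1
```

```bash
python3 - <<'E'
from h import *
from bench import r
o=r.get_obs();print(toplate(o["tcp_pos"]),o["tcp_pos"],o["contact_force"],goal(o,84,-160,43))
f=r.grab_frame("top");cv2.imwrite("pics/t2.png",cv2.resize(f["image"][150:315,145:465,::-1],None,fx=2.5,fy=2.5))
E
```

```text
[ 83.50720158 -15.52135284] [0.64943968 0.04472785 0.04202839] [ 0.16823342 -0.25165849  0.04239057] (array([-144.5,    0.6,   -1.2]), array([ 0.0012, -0.0017, -0.0008]))
```

View pics/t2.png

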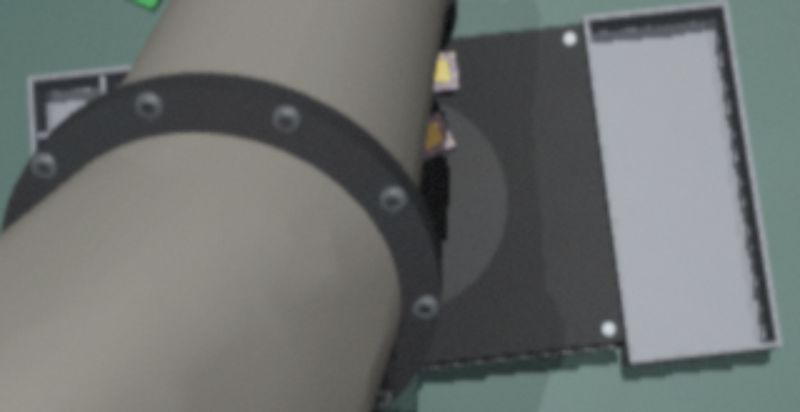

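The first chip has moved to crop pixel (443,70) and is sliding square ahead of the fingers. I'll keep pushing.

Call:
step_arm(moves=[[-12, 0, -1, 0, 0, 0, 0], [-24, 0, -1, 0, 0, 0, 0], [-36, 0, -1, 0, 0, 0, 0], [-48, 0, -1, 0, 0, 0, 0], [-60, 0, -1, 0, 0, 0, 0], [-72, 0, -1, 0, 0, 0, 0], [-84, 0, -1, 0, 0, 0, 0], [-96, 0, -1, 0, 0, 0, 0]])

```text
clock: 3.9
tcp_pos: [0.6601, -0.0504, 0.0428]
orientation: [-2.094, -2.341, -0.003]
contact_force: [-0.5, -0.0, -0.7]
grip_width: 0.0
gripper_force: 0.1
```

Call:
step_arm(moves=[[-12, 0, 0, 0, 0, 0, 0], [-24, 0, 0, 0, 0, 0, 0], [-36, 0, 0, 0, 0, 0, 0], [-48, 0, 0, 0, 0, 0, 0], [-48, 0, 0, 0, 0, 0, 0], [-48, 0, -30, 0, 0, 0, 0], [-48, 0, -80, 0, 0, 0, 0], [-48, 0, -80, 0, 0, 0, 0]])

```text
clock: 4.7
tcp_pos: [0.6697, -0.0977, 0.1296]
orientation: [2.089, 2.335, 0.014]
contact_force: [0.6, -0.5, 1.8]
grip_width: -0.0
gripper_force: 0.0
```

```bash
python3 - <<'E'
from h import *
from bench import r
o=r.get_obs();print(toplate(o["tcp_pos"]),o["tcp_pos"],o["contact_force"],goal(o,41,17,120))
f=r.grab_frame("top");s=r.grab_frame("scene")
cv2.imwrite("pics/t3.png",np.hstack([cv2.resize(x["image"],(400,300)) for x in (f,s)])[:,:,::-1])
E
```

```text
[  87.76815501 -159.35072773] [ 0.66965449 -0.09773761  0.12959807] [ 0.59544655 -0.47396858  1.84906416] (array([176.3, -46.9,   9. ]), array([ 0.0123, -0.    , -0.0002]))
```

View pics/t3.png

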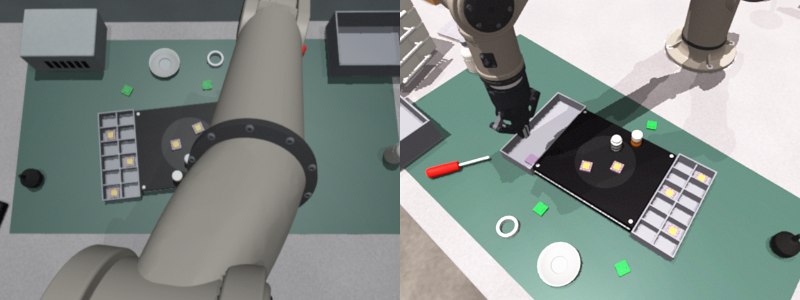

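The scene view (right) shows the first chip on the tray floor at (531,160). The other two chips are untouched at (586,166) and (617,167), and the lens and jar stand at (616,143) and (637,137).

Call:
step_arm(moves=[[45, -12, 0, 0, 0, 0, 0], [90, -24, 0, 0.006, 0, 0, 0], [135, -36, 0, 0.01, 0, 0, 0], [177, -47, 0, 0.012, 0, 0, 0], [177, -47, 5, 0.012, 0, 0, 0], [177, -47, 9, 0.012, 0, 0, 0], [177, -47, 9, 0.012, 0, 0, 0]])

```text
clock: 5.5
tcp_pos: [0.5982, 0.0721, 0.1127]
orientation: [-2.09, -2.333, 0.015]
contact_force: [-0.8, -0.0, -0.8]
grip_width: 0.0005
gripper_force: 0.0
```

```bash
python3 - <<'E'
from h import *
from bench import r
o=r.get_obs();print(toplate(o["tcp_pos"]),o["tcp_pos"],o["contact_force"],goal(o,41,15,43))
E
```

```text
[35.63528479 17.38307914] [0.5982083  0.07210973 0.11269287] [-0.8429711  -0.01826496 -0.84639644] (array([-2.4,  6.3, 69.6]), array([-0.0131, -0.0006, -0.0016]))
```

Call:
step_arm(moves=[[0, 6, 15, -0.013, 0, 0, 0], [0, 6, 40, -0.013, 0, 0, 0], [0, 6, 55, -0.013, 0, 0, 0], [0, 6, 60, -0.013, 0, 0, 0], [0, 6, 60, -0.013, 0, 0, 0], [0, 6, 60, -0.013, 0, 0, 0]])

```text
clock: 6.1
tcp_pos: [0.6048, 0.0738, 0.0546]
orientation: [2.095, 2.34, 0.005]
contact_force: [-0.0, 0.3, 1.4]
grip_width: -0.0002
gripper_force: 0.0
```

```bash
python3 - <<'E'
from h import *
from bench import r
o=r.get_obs();print(toplate(o["tcp_pos"]),o["tcp_pos"],o["contact_force"],goal(o,41,-160,43))
E
```

```text
[42.40043132 18.32342586] [0.60482708 0.0737959  0.05459609] [-0.00229869  0.31949095  1.37936615] (array([-178.3,   -1.3,   11.3]), array([ 0.0031, -0.0017, -0.001 ]))
```

Call:
step_arm(moves=[[0, -1, 5, 0, 0, 0, 0], [0, -1, 10, 0, 0, 0, 0], [0, -1, 10, 0, 0, 0, 0], [0, -1, 10, 0, 0, 0, 0]])

```text
clock: 6.5
tcp_pos: [0.6031, 0.0742, 0.0439]
orientation: [-2.095, -2.341, -0.004]
contact_force: [0.4, -0.1, -0.3]
grip_width: -0.0
gripper_force: 0.0
```

Call:
step_arm(moves=[[-10, 0, 1, 0, 0, 0, 0], [-20, 0, 1, 0, 0, 0, 0], [-32, 0, 1, 0, 0, 0, 0], [-44, 0, 1, 0, 0, 0, 0], [-56, 0, 1, 0, 0, 0, 0], [-68, 0, 1, 0, 0, 0, 0], [-80, 0, 1, 0, 0, 0, 0], [-92, 0, 1, 0, 0, 0, 0]])

```text
clock: 7.3
tcp_pos: [0.6135, -0.0185, 0.0428]
orientation: [2.095, 2.341, 0.004]
contact_force: [0.6, 0.8, 0.0]
grip_width: -0.0001
gripper_force: 0.0
```

Call:
step_arm(moves=[[-12, 0, 0, 0, 0, 0, 0], [-24, 0, 0, 0, 0, 0, 0], [-36, 0, 0, 0, 0, 0, 0], [-48, 0, 0, 0, 0, 0, 0], [-60, 0, 0, 0, 0, 0, 0], [-72, 0, 0, 0, 0, 0, 0], [-86, 0, 0, 0, 0, 0, 0], [-86, 0, 0, 0, 0, 0, 0]])

```text
clock: 8.1
tcp_pos: [0.6229, -0.1062, 0.0428]
orientation: [2.098, 2.337, 0.003]
contact_force: [-0.4, -1.1, 0.6]
grip_width: 0.0001
gripper_force: 0.0
```

Call:
step_arm(moves=[[0, 0, -30, 0, 0, 0, 0], [0, 0, -77, 0, 0, 0, 0], [0, 0, -77, 0, 0, 0, 0], [0, 0, -77, 0, 0, 0, 0], [0, 0, -77, 0, 0, 0, 0]])

```text
clock: 8.6
tcp_pos: [0.6221, -0.1023, 0.1188]
orientation: [-2.093, -2.341, -0.003]
contact_force: [0.3, -0.0, -1.2]
grip_width: 0.0003
gripper_force: 0.0
```

```bash
python3 - <<'E'
from h import *
from bench import r
o=r.get_obs();print(toplate(o["tcp_pos"]),o["tcp_pos"],o["contact_force"],goal(o,2,80,120))
s=r.grab_frame("scene")
cv2.imwrite("pics/s4.png",cv2.resize(s["image"][120:420,130:570],(792,540))[:,:,::-1])
E
```

```text
[  39.97615128 -158.6109476 ] [ 0.62207619 -0.10231236  0.11875691] [ 0.31446105 -0.03314447 -1.1890569 ] (array([238.6, -37.9,  -0.7]), array([ 0.0007, -0.0025,  0.0003]))
```

View pics/s4.png

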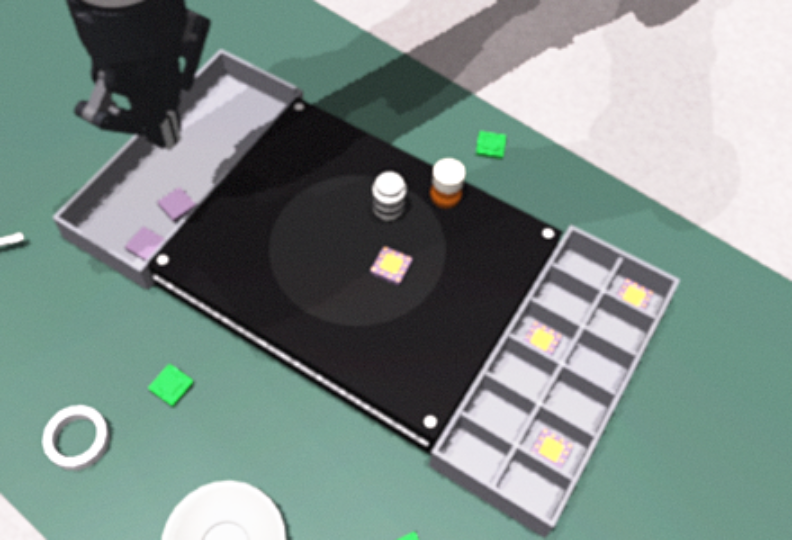

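Two chips lie flat in the plain tray at (176,205) and (143,243). The last is at (392,265), and the lens (389,195) and jar (448,182) haven't moved.

Call:
step_arm(moves=[[48, -8, 0, 0, 0, 0, 0], [96, -16, 0, 0, 0, 0, 0], [144, -24, 0, 0, 0, 0, 0], [192, -31, 0, 0, 0, 0, 0], [238, -38, 0, 0, 0, 0, 0], [238, -38, 0, 0, 0, 0, 0], [238, -38, 0, 0, 0, 0, 0], [238, -38, 0, 0, 0, 0, 0]])

```text
clock: 9.45
tcp_pos: [0.5585, 0.1277, 0.1193]
orientation: [2.097, 2.339, 0.002]
contact_force: [0.5, -0.2, -1.1]
grip_width: 0.0
gripper_force: 0.0
```

Call:
step_arm(moves=[[0, 0, 30, 0, 0, 0, 0], [0, 0, 55, 0, 0, 0, 0], [0, 0, 65, 0, 0, 0, 0], [0, 0, 70, 0, 0, 0, 0], [0, 0, 70, 0, 0, 0, 0], [0, 0, 70, 0, 0, 0, 0]])

```text
clock: 10.05
tcp_pos: [0.5596, 0.1292, 0.0509]
orientation: [2.095, 2.34, 0.006]
contact_force: [0.1, -0.2, -1.0]
grip_width: -0.0001
gripper_force: 0.0
```

```bash
python3 - <<'E'
from h import *
from bench import r
o=r.get_obs();print(toplate(o["tcp_pos"]),o["tcp_pos"],o["contact_force"],goal(o,2,-160,43))
E
```

```text
[ 3.64311806 78.41378218] [0.55963336 0.12920806 0.05085208] [ 0.06669676 -0.1697113  -0.9840879 ] (array([-238.4,   -1.4,    7.4]), array([ 0.0036, -0.002 , -0.0011]))
```

Call:
step_arm(moves=[[0, -1, 3, 0, 0, 0, 0], [0, -1, 6, 0, 0, 0, 0], [0, -1, 6, 0, 0, 0, 0], [0, -1, 6, 0, 0, 0, 0]])

```text
clock: 10.45
tcp_pos: [0.5578, 0.1295, 0.0441]
orientation: [2.095, 2.341, 0.005]
contact_force: [-0.2, 0.5, 0.1]
grip_width: -0.0003
gripper_force: 0.0
```

Call:
step_arm(moves=[[-10, 0, 1, 0, 0, 0, 0], [-20, 0, 1, 0, 0, 0, 0], [-32, 0, 1, 0, 0, 0, 0], [-44, 0, 1, 0, 0, 0, 0], [-56, 0, 1, 0, 0, 0, 0], [-68, 0, 1, 0, 0, 0, 0], [-80, 0, 1, 0, 0, 0, 0], [-92, 0, 1, 0, 0, 0, 0]])

```text
clock: 11.25
tcp_pos: [0.5681, 0.0369, 0.0428]
orientation: [2.095, 2.341, 0.004]
contact_force: [0.2, -1.0, -0.7]
grip_width: -0.0
gripper_force: 0.0
```

Call:
step_arm(moves=[[-12, 0, 0, 0, 0, 0, 0], [-24, 0, 0, 0, 0, 0, 0], [-36, 0, 0, 0, 0, 0, 0], [-48, 0, 0, 0, 0, 0, 0], [-60, 0, 0, 0, 0, 0, 0], [-72, 0, 0, 0, 0, 0, 0], [-84, 0, 0, 0, 0, 0, 0], [-96, 0, 0, 0, 0, 0, 0]])

```text
clock: 12.05
tcp_pos: [0.5788, -0.0584, 0.0426]
orientation: [2.095, 2.341, 0.004]
contact_force: [0.1, 0.0, -0.3]
grip_width: 0.0001
gripper_force: 0.0
```

Call:
step_arm(moves=[[-12, 0, 0, 0, 0, 0, 0], [-24, 0, 0, 0, 0, 0, 0], [-36, 0, 0, 0, 0, 0, 0], [-50, 0, 0, 0, 0, 0, 0], [-50, 0, 0, 0, 0, 0, 0], [-50, 0, -30, 0, 0, 0, 0], [-50, 0, -77, 0, 0, 0, 0], [-50, 0, -77, 0, 0, 0, 0]])

```text
clock: 12.85
tcp_pos: [0.5879, -0.1078, 0.1251]
orientation: [2.09, 2.335, 0.014]
contact_force: [1.9, -0.1, -0.3]
grip_width: 0.0004
gripper_force: 0.0
```

Call:
step_arm(moves=[[0, 0, -40, 0, 0, 0, 0], [0, 0, -60, 0, 0, 0, 0], [0, 0, -60, 0, 0, 0, 0], [0, 0, -60, 0, 0, 0, 0], [0, 0, -60, 0, 0, 0, 0]])

```text
clock: 13.35
tcp_pos: [0.5831, -0.107, 0.1782]
orientation: [-2.093, -2.34, -0.003]
contact_force: [-0.1, -0.0, 0.6]
grip_width: -0.0001
gripper_force: 0.0
```

```bash
python3 - <<'E'
from h import *
from bench import r
o=r.get_obs();print(toplate(o["tcp_pos"]),o["tcp_pos"],o["contact_force"])
s=r.grab_frame("scene")
cv2.imwrite("pics/s5.png",cv2.resize(s["image"][120:420,130:570],(792,540))[:,:,::-1])
E
```

```text
[   0.69824781 -158.88751127] [ 0.5830722  -0.1069512   0.17824036] [-0.11034456 -0.04106759  0.5704402 ]
```

View pics/s5.png

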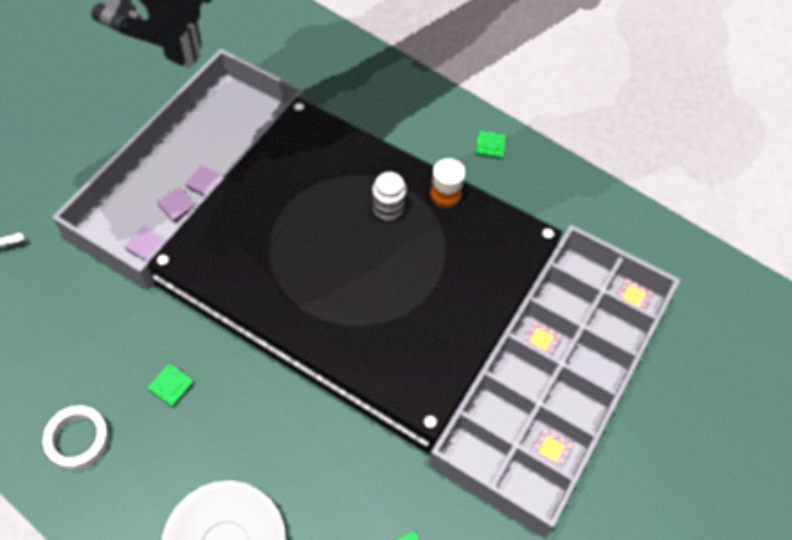

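All three chips are in the tray at (204,181), (176,205) and (143,243), and the lens and jar look unmoved. I'll check with depth that the chips lie flat before handing in.

```bash
python3 - <<'E'
from h import *
from bench import r
s=r.grab_frame("scene");R,_=cv2.Rodrigues(s["rvec"]);K=np.linalg.inv(s["mtx"])
for c in [(204,181),(176,205),(143,243)]:
    u0,v0=130+c[0]/1.8,120+c[1]/1.8
    for du,dv in [(0,0),(-4,0),(4,0)]:
        u,v=int(u0+du),int(v0+dv);p=R.T@(K@np.array([u,v,1])*s["depth"][v,u]-s["tvec"].ravel())
        print(toplate(p).round(0)-[0,-192],round(p[2]*1000,1),end=" ")
    print()
E
```

```text
[ 2. 24.] 11.5 [ 5. 18.] 10.9 [-2. 30.] 10.7 
[36. 18.] 9.4 [40. 13.] 10.6 [32. 23.] 9.4 
[85. 21.] 11.0 [89. 16.] 10.7 [81. 26.] 9.4
```

All are flat, about 11 mm high and within the walls.

```bash
python3 -c "
from bench import r
print(r.hand_in())"
```

```text
the job is handed in; nothing more can be done
None
```

I swept all three reject chips into the plain tray, where they lie flat (upside down); the lens and jar look unmoved in the last picture, and I handed the job in at about 13 s of the 61 s (no verdict was shown).

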